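# Lift the hold-down plate off its two dowels

## Task

The modules in the long assembly nest are finished: take the oblong aluminium hold-down plate by its upright grip, lift it straight up off its two dowels, keeping it level so that it does not bind, and lay it down flat on the floor of the empty grey tray without dropping it, then let go. Leave the smaller, square plate sitting on its own nest.

Things in the scene. Friction and masses are not known exactly. Their poses are not given: they have to be found in the camera images.
- plate_grip (a point): Point on the oblong plate to lift: aluminium, 140 (x) x 80 (y) x 10 mm, 0.25-0.5 kg; dowel holes 11.6 mm wide at x = +-52 mm. In its middle stands a black upright grip block, 60 mm long (x), 12 thick (y), 45 tall; pinch it across y. The point is central in the grip, 28 mm above the plate's top, 17 below the grip's top, 38 above the plate's underside. z up.
- nest: Long nest fixed to the bench: black base 190 (x) x 110 (y) mm, two grey end rails on which the oblong plate sits, small white modules between. Plate seat 24 mm above the bench. Two upright steel dowels, 10 mm diameter, at x = +-52 mm, y = 0, end 26 mm above the seat (16 above the seated plate's top). Origin: centre of its underside, at bench height; axes parallel to the seated plate's; z up.
- tray_in (a point): Centre of the inner floor (its upper face, 6 mm above the bench) of the empty open grey tray fixed to the bench. Outside 232 (x) x 172 (y) x 20 mm high, walls and floor 6 mm thick, inside 220 x 160 mm, 14 mm deep. x along its long side, z up.
- small_plate_grip (a point): Bystander to leave alone: point on the grip of the smaller square aluminium plate, 90 x 90 x 10 mm, with a similar black grip (40 mm long in x, 12 in y, 45 tall), on a shorter nest 140 x 110 mm with two dowels at opposite corners. The point is central in the grip, 28 mm above that plate's top, 62 mm above the bench.
There are look-alikes about, which are no part of the job. What is shaped like the part that bears plate_grip but purple is not meant.

How it is judged (in metres and radians):
On the way:
1. the oblong plate is raised above its dowels, level and still over its nest (z of plate_grip in the frame of nest above 0.087 m and horizontal distance between plate_grip and nest below 0.04 m and angle between plate_grip's own z axis and vertical below 0.2 rad), for 0.05 s.
At the end, for the whole second after the job is handed in: The oblong plate lies flat on the tray's floor inside the tray's walls (within about 6 degrees of level, its centre within 60 mm of the tray's centre, its height within 5 mm of resting on the floor), at rest and released; the square plate is within 15 mm of where it started (z of plate_grip in the frame of tray_in between 0.033 and 0.043 m and horizontal distance between plate_grip and tray_in below 0.06 m and angle between plate_grip's own z axis and vertical below 0.1 rad and linear speed of plate below 0.02 m/s and contact force between plate and the fingers below 0.1 N and distance of small_plate_grip from where it was at the start of the episode below 0.015 m); the robot touches nothing.
It fails at once if the oblong plate is tipped more than 17 degrees (angle between plate_grip's own z axis and vertical above 0.3 rad).
It fails at once if the oblong plate is dropped (falls faster than 0.5 m/s out of the fingers) (linear speed of plate above 0.5 m/s and contact force between plate and the fingers below 0.1 N).
It fails at once if the square plate is moved more than 15 mm (distance of small_plate_grip from where it was at the start of the episode above 0.015 m).
It also fails if it takes over 45 s, if anything falls off the work surface, if the arm or the gripper's body presses on something with over 40 N, if the wrist force passes 120 N, or if a joint passes its speed limit or range.

## Robot

A 7-joint arm with a two-finger parallel gripper is mounted at the origin on the work surface. World frame = base frame: x ahead of the robot, y to its left, z up, the work surface at z = 0. Lengths are in mm, angles in rad, forces in N, time in s.
With the tool pointing down it reaches from about 400 to 900 mm from the base axis. Payload 5.5 kg.
Tool frame: the origin (TCP) lies between the finger pads; the fingertips stand 25 mm ahead of it and the grasp point (between the pads) lies 6 mm ahead of it; z points along the fingers, x is the direction in which the jaws open and shut, and the axes are right-handed (so a half turn about z gives the same grasp; the last joint's range is limited). The gripper opens to 85 mm and grips with 20 to 120 N. Pads are 22 mm wide; open, the fingers measure 114 mm over their backs; the gripper's body (76 mm by 85 mm) begins 54 mm behind the grasp point. The pads swing forward as they close: fully open they stand 13 mm farther back than shut.
Start: joints at [-0.896, 0.501, -0.427, 1.55, 0.221, 1.138, -0.21], TCP at [260.133, 595.676, 256.31] pointing down, gripper open.
Joint ranges: [-2.88, 2.88], [-0.31, 2.03], [-1.54, 1.56], [0.2, 2.42], [-1.41, 4.55], [0.19, 2.02], [-2.57, 2.57]. Speed limits (rad/s): [2.57, 2.57, 3.14, 3.14, 3.14, 3.14, 3.14].

## Interface

Orientations are given as [roll, pitch, yaw] about the fixed x, y, z axes, in that order (R = Rz(yaw) Ry(pitch) Rx(roll)).
In Python, from workcell import robot gives the robot as it stands.
- The arm moves only by the shell command python3 -m pendant 'ROWS' [FORCE]. ROWS is JSON, a list that holds one entry, the list of rows, each a list of 7 numbers: the opening, from 0 (shut) to 1 (fully open), then the shift along the tool's x, y, z in m, then the turn, a rotation vector about the tool's x, y, z in degrees. A call has 1 to 20 rows; each row is the pose to reach, as a shift and turn from the pose commanded when the call began, along the tool's axes at that moment; what a row does not reach only later rows make up. A row lasts 1/12 s, in which the tool goes at most 41.7 mm and 7.16 degrees, less where a joint would pass 70% of its speed; a pose out of reach is approached as far as the arm can. A call with a gripper value outside its range is refused whole. The fingers move at their own pace and stop on an object; FORCE is the grip in N (left out, the last holds). Time passes only in rows, so rows that repeat a pose let the fingers close. It gives the time, the measured TCP pose, the force and the opening at its end, in the units of the state.
- robot.read_state(): the state, without advancing time (a new reading comes with each control period).
- robot.get_image(name): name is "scene" or "top" or "wrist"; returns a dict with "image" (420x560x3 uint8, blue, green, red), "z_map" (420x560 float32, mm along the optical axis (not along the pixel's ray), 0 where there is no reading), "K" (3x3 intrinsics, pixels), "world_to_cam" (4x4, takes a point from world to camera coordinates); the wrist camera has in their place "T_tool_cam" (4x4, takes a point from camera to tool coordinates, whose origin is the TCP and whose axes are the tool frame's). Camera axes: x right, y down, z forward; pixel columns grow to the right and rows downward; lengths in mm; the calibration is good to about 2 mm. A picture is of the moment at which its call begins: read the wrist's pose just before it.
- robot.finish_job(): hands the job in, once; it reports no verdict.
The state is a dict: "clock": time; "q": joint angles; "joint_vel": joint speeds; "joint_efforts": joint torques, N m; "tcp_pos": TCP position; "eef_rot": TCP orientation; "ft_force": force on the tool from outside, world axes, zero at the start; "ft_torque": the same for the moment, N m; "width": finger opening in mm.
Only numpy, scipy, OpenCV 4.12 (cv2) and the standard library are available. Lean on these libraries where they do the work, as an engineer would, in place of code of your own. Each camera call takes 0.05 s, during which the arm holds its last target.

## Working session

There is one attempt and no reset: what is moved stays moved. The work goes in short steps, Python scripts to look and compute and a shell command to move; the robot and the scene stay as the last step left them, time stands still between calls to the robot, and variables do not carry over. Pictures are saved under pics/ and viewed, and the job is handed in when it is done.

```bash
ls; mkdir -p pics
python3 - <<'E'
from workcell import robot
import cv2,pickle
s=robot.read_state();print(s)
for n in("scene","top","wrist"):
    d=robot.get_image(n);cv2.imwrite(f"pics/{n}0.png",d["image"]);pickle.dump(d,open(f"pics/{n}0.pkl","wb"))
    print(n,d["K"].tolist(),d.get("T_tool_cam",d.get("world_to_cam")).round(3).tolist())
E
```

```text
pics
{'clock': 0.0, 'q': array([-0.89580372,  0.50186203, -0.42673512,  1.55145944,  0.22078363,
        1.13831205, -0.2102856 ]), 'joint_vel': array([-0.00137594,  0.00060885, -0.0006898 , -0.00107679, -0.00097154,
       -0.0018566 , -0.00111441]), 'joint_efforts': array([-1.08586093e-03, -5.69517088e+01, -5.81741229e+00, -2.80941600e+01,
        1.04686050e-02,  1.17438077e-02,  2.16505828e-05]), 'tcp_pos': array([259.97100675, 595.03103383, 255.24153313]), 'eef_rot': array([-3.14153793e+00,  1.99194737e-03,  1.15901885e+00]), 'ft_force': array([0.10037474, 0.29716386, 0.45412359]), 'ft_torque': array([ 0.01257437,  0.00985485, -0.02476785]), 'width': 85.41706000101638}
scene [[512.9720527869463, 0.0, 281.7160792309332], [0.0, 512.9720527869463, 215.81120804666213], [0.0, 0.0, 1.0]] [[-0.808, 0.589, 0.005, 376.384], [0.431, 0.598, -0.676, -137.234], [-0.401, -0.544, -0.737, 1303.514], [0.0, 0.0, 0.0, 1.0]]
top [[390.2446587710938, 0.0, 279.8908674612407], [0.0, 390.2446587710938, 206.88462991847067], [0.0, 0.0, 1.0]] [[-0.008, -1.0, 0.001, -16.432], [-0.997, 0.008, -0.075, 448.253], [0.075, -0.001, -0.997, 836.379], [0.0, 0.0, 0.0, 1.0]]
wrist [[351.6631961949743, 0.0, 274.3685022221575], [0.0, 351.6631961949743, 210.01764958771955], [0.0, 0.0, 1.0]] [[1.0, 0.002, -0.002, 0.192], [-0.001, 0.961, 0.276, -70.851], [0.002, -0.276, 0.961, -116.646], [0.0, 0.0, 0.0, 1.0]]
```

View pics/scene0.png

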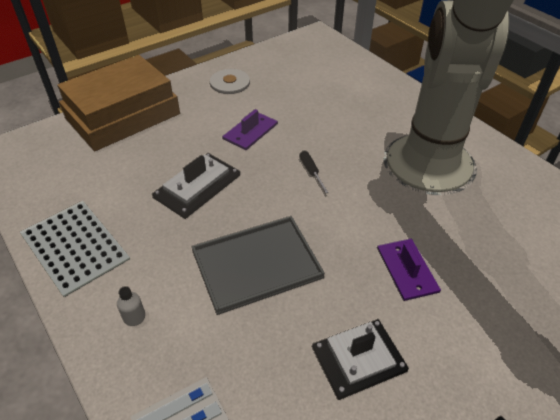

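View pics/top0.png

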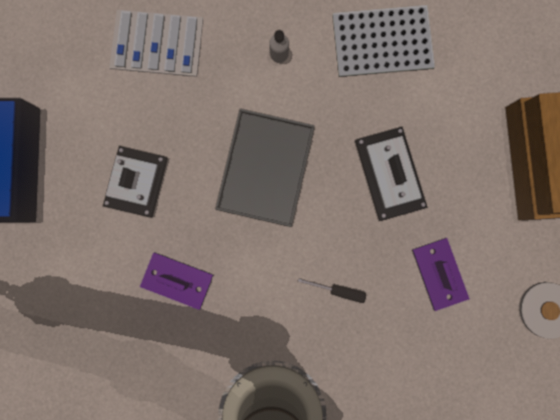

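View pics/wrist0.png

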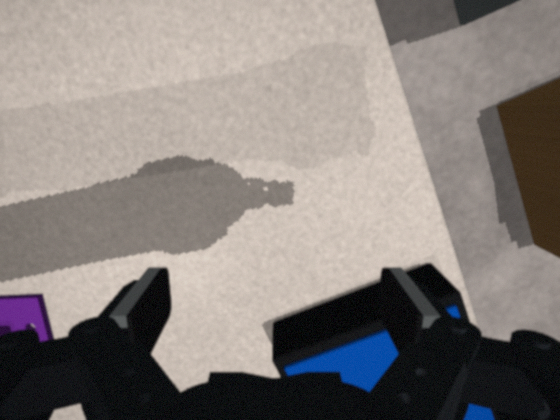

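Candidates: the white oblong plate on a black nest, top (391,173); purple oblong plates at (177,280) and (441,273); white square plate at (136,180). The aluminium oblong one at (391,173), with two dowels along its long axis, fits the description. The tray is at (266,167). Next I'll measure them and take an enlarged crop.

```bash
cat > h.py <<'E'
import numpy as np,cv2,pickle
def ray(d,uv,z):
    K=d["K"];M=np.linalg.inv(d["world_to_cam"]);uv=np.atleast_2d(np.float64(uv))
    r=np.c_[(uv[:,0]-K[0,2])/K[0,0],(uv[:,1]-K[1,2])/K[1,1],np.ones(len(uv))]@M[:3,:3].T
    o=M[:3,3];return o+r*((z-o[2])/r[:,2])[:,None]
def rect(p):
    (c,s,a)=cv2.minAreaRect(np.float32(p[:,:2]));
    b=cv2.boxPoints((c,s,a));e=[b[1]-b[0],b[2]-b[1]];e=max(e,key=np.linalg.norm)
    return np.round(c,1),np.round(s,1),round(np.degrees(np.arctan2(e[1],e[0]))%180,2)
def big(m,box):
    x0,y0,x1,y1=box;k=np.zeros_like(m);k[y0:y1,x0:x1]=m[y0:y1,x0:x1]
    c=max(cv2.findContours(k,0,cv2.CHAIN_APPROX_NONE)[0],key=cv2.contourArea);return c[:,0,:]
E
python3 - <<'E'
from h import *
d=pickle.load(open("pics/top0.pkl","rb"));I=d["image"];g=cv2.cvtColor(I,6)
hsv=cv2.cvtColor(I,cv2.COLOR_BGR2HSV)
cv2.imwrite("pics/crop1.png",cv2.resize(I[115:230,200:440],(800,383),interpolation=2))
dark=(g<70).astype(np.uint8)*255
c=big(dark,(345,115,440,230));print("nest base z~10",[rect(ray(d,c,z)) for z in(0,8,12)])
# plate: bright low-sat inside nest hull
hull=cv2.fillConvexPoly(np.zeros_like(g),cv2.convexHull(c),255)
hull=cv2.erode(hull,np.ones((5,5)))
w=((g>110)&(hull>0)).astype(np.uint8)*255
pc=big(w,(345,115,440,230));print("plate z34",rect(ray(d,pc,34)))
gm=((g<70)&(cv2.erode(cv2.fillConvexPoly(np.zeros_like(g),cv2.convexHull(pc),255),np.ones((3,3)))>0)).astype(np.uint8)*255
gc=big(gm,(345,115,440,230));print("grip px",gc.min(0),gc.max(0))
M=np.linalg.inv(d["world_to_cam"]);Z=d["z_map"]
v,u=np.mgrid[:420,:560];K=d["K"]
P=np.dstack([(u-K[0,2])/K[0,0]*Z,(v-K[1,2])/K[1,1]*Z,Z])@M[:3,:3].T+M[:3,3]
z=P[...,2]
sub=z[115:230,345:440]
hi=((z>70)&(z<95)).astype(np.uint8)*255
q=P[(hi>0)&(u>345)&(u<440)&(v>115)&(v<230)];print("grip top",len(q),q.mean(0),rect(q))
print("platez",np.median(z[w>0]),"bench",np.median(z[230:240,300:330]))
pl=P[(w>0)&(abs(z-34)<6)];print("plate depth",rect(pl))
b=P[(abs(z-34)>0)&(z>6)&(z<18)&(hull>0)];print("base z",np.median(b[:,2]) if len(b) else None)
t=((g<95)&(hsv[...,1]<60)).astype(np.uint8)*255
tc=big(t,(205,95,330,235));print("tray z20",rect(ray(d,tc,20)), "z0",rect(ray(d,tc,0)))
print("tray floor z",np.median(z[150:180,250:280]))
cs=big(dark,(95,135,175,225));print("small nest",rect(ray(d,cs,8)))
E
```

```text
nest base z~10 [(array([ 523.4, -268.7]), array([190.8, 112.4]), np.float32(15.33)), (array([ 522.1, -266.4]), array([189.1, 111.4]), np.float32(15.33)), (array([ 521.4, -265.2]), array([188.2, 110.9]), np.float32(15.33))]
plate z34 (array([ 521.5, -266. ]), array([140.1,  80.3]), np.float32(15.36))
grip px [389 155] [405 184]
grip top 208 [ 521.66477936 -264.01900346   77.68742578] (array([ 522. , -264.8]), array([59.6, 12.9]), np.float32(15.77))
platez 33.934300877015744 bench 0.06842024570971716
plate depth (array([ 522.1, -265.9]), array([139.1,  80.7]), np.float32(15.37))
base z 15.800775995080642
tray z20 (array([535.8,  10.4]), array([173.3, 230.7]), np.float32(166.52)) z0 (array([539.4,  11.1]), array([177.3, 236.1]), np.float32(166.52))
tray floor z 6.007939486539044
small nest (array([508.5, 299.7]), array([113.2, 138.3]), np.float32(166.32))
```

View pics/crop1.png

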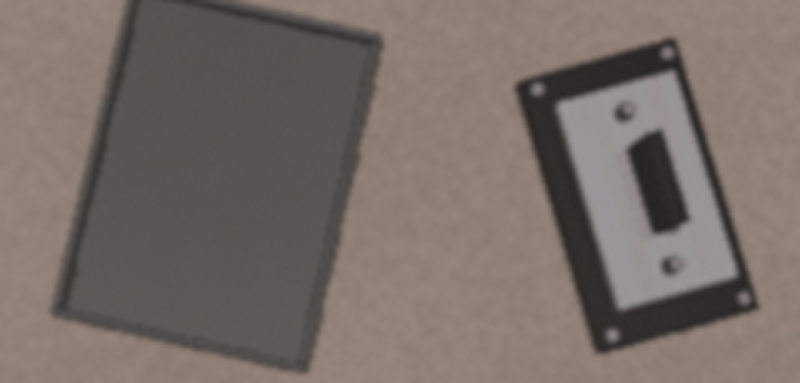

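Crop confirms it: the aluminium oblong plate with upright black grip and a dowel at each end. Plate at (522,-265.5), long axis 15.4°. Tray centre at (536,10), long axis -13.5°. First I'll swing across high up, in two stages.

```bash
python3 -m pendant '[[[1,-0.016,0.020,0,0,0,3.5],[1,-0.031,0.040,0,0,0,7],[1,-0.047,0.060,0,0,0,10.5],[1,-0.062,0.080,0,0,0,14],[1,-0.078,0.100,0,0,0,17.5],[1,-0.094,0.120,0,0,0,21],[1,-0.109,0.140,0,0,0,24.5],[1,-0.125,0.160,0,0,0,28],[1,-0.140,0.180,0,0,0,31.5],[1,-0.156,0.200,0,0,0,35],[1,-0.172,0.220,0,0,0,38.5],[1,-0.187,0.240,0,0,0,42],[1,-0.203,0.260,0,0,0,45.5],[1,-0.218,0.280,0,0,0,49],[1,-0.234,0.300,0,0,0,52.5],[1,-0.250,0.320,0,0,0,56],[1,-0.265,0.340,0,0,0,60],[1,-0.281,0.360,0,0,0,64],[1,-0.297,0.380,0,0,0,68],[1,-0.312,0.398,0,0,0,71]]]'
cat >> h.py <<'E'
def rel(s,tgt,yaw):
    from scipy.spatial.transform import Rotation as Ro
    R=Ro.from_euler("xyz",s["eef_rot"]);T=Ro.from_euler("xyz",[180,0,yaw],degrees=True)
    print("shift mm",R.inv().apply(np.array(tgt)-s["tcp_pos"]).round(1),"turn",np.degrees((R.inv()*T).as_rotvec()).round(2))
E
python3 - <<'E'
from workcell import robot
from h import *
s=robot.read_state();print(s["tcp_pos"],np.degrees(s["eef_rot"]),s["q"].round(2))
rel(s,[522,-265.5,255],-74.6)
E
```

```text
clock: 1.82
tcp_pos: [500.4, 148.9, 256.1]
eef_rot: [3.141, 0.0, -0.084]
ft_force: [0.0, 0.8, 0.2]
width: 85.7
[500.42709659 148.86479145 256.14559935] [ 1.79981819e+02  9.55485056e-03 -4.82118184e+00] [-0.32  0.24 -0.02  1.88  0.01  1.02 -0.43]
shift mm [ 56.3 411.1   1.3] turn [ 2.000e-02 -0.000e+00  6.978e+01]
```

```bash
python3 -m pendant '[[[1,0.003,0.022,0,0,0,3.7],[1,0.006,0.045,0,0,0,7.4],[1,0.009,0.068,0,0,0,11],[1,0.012,0.090,0,0,0,15],[1,0.015,0.113,0,0,0,19],[1,0.018,0.136,0,0,0,22.5],[1,0.022,0.158,0,0,0,26],[1,0.025,0.181,0,0,0,30],[1,0.028,0.204,0,0,0,34],[1,0.031,0.226,0,0,0,38],[1,0.034,0.249,0,0,0,42],[1,0.037,0.272,0,0,0,45.5],[1,0.040,0.294,0,0,0,49],[1,0.043,0.317,0,0,0,53],[1,0.046,0.340,0,0,0,57],[1,0.049,0.362,0,0,0,61],[1,0.052,0.380,0,0,0,65],[1,0.055,0.398,0,0,0,68],[1,0.056,0.411,0,0,0,69.8],[1,0.056,0.411,0,0,0,69.8]]]'
python3 - <<'E'
from workcell import robot
from h import *
s=robot.read_state();d=robot.get_image("wrist");cv2.imwrite("pics/w1.png",d["image"])
print(s["tcp_pos"],np.degrees(s["eef_rot"]),s["q"].round(2))
from scipy.spatial.transform import Rotation as Ro
T=np.eye(4);T[:3,:3]=Ro.from_euler("xyz",s["eef_rot"]).as_matrix();T[:3,3]=s["tcp_pos"]
d["world_to_cam"]=np.linalg.inv(T@d["T_tool_cam"]);pickle.dump(d,open("pics/w1.pkl","wb"))
E
```

```text
clock: 3.48
tcp_pos: [522.2, -267.8, 256.2]
eef_rot: [3.141, -0.002, -1.305]
ft_force: [-0.5, -0.5, -0.6]
width: 85.6
[ 522.16374362 -267.79746492  256.21291978] [ 1.79942004e+02 -1.09076913e-01 -7.47618174e+01] [ 0.12  0.37  0.39  1.74 -0.16  1.06 -0.74]
```

View pics/w1.png

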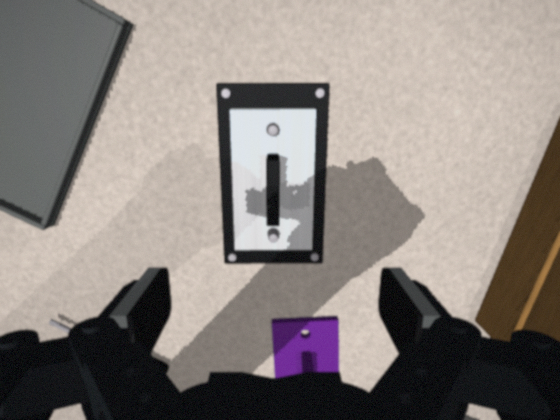

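The wrist view shows the plate at (273,178), its dowels at (273,130) and (273,235), and the grip aligned with the jaws. A second measurement from this view:

Run:
```python
from workcell import robot
from h import *
d=pickle.load(open("pics/w1.pkl","rb"));I=d["image"];g=cv2.cvtColor(I,6)
Z=d["z_map"];M=np.linalg.inv(d["world_to_cam"]);K=d["K"];v,u=np.mgrid[:420,:560]
P=np.dstack([(u-K[0,2])/K[0,0]*Z,(v-K[1,2])/K[1,1]*Z,Z])@M[:3,:3].T+M[:3,3];z=P[...,2]
box=(u>205)&(u<340)&(v>75)&(v<268)
q=P[box&(z>72)&(z<90)];print("grip top",len(q),rect(q),np.median(q[:,2]))
pl=P[box&(abs(z-34)<6)];print("plate depth",rect(pl),np.median(pl[:,2]))
c=big((g<60).astype(np.uint8)*255,(205,75,340,268));print("base rect",[rect(ray(d,c,x)) for x in(12,16)])
hull=cv2.erode(cv2.fillConvexPoly(np.zeros_like(g),cv2.convexHull(c),255),np.ones((9,9)))
p=big((hull>0).astype(np.uint8)*((g>85)*255).astype(np.uint8),(225,100,322,252));print("plate",rect(ray(d,p,34)))
s=robot.read_state();rel(s,[522,-266,150],-74.6)
```

```text
grip top 940 (array([ 520.8, -266.7]), array([59.3, 11.5]), np.float32(15.51)) 78.07125809740717
plate depth (array([ 520.3, -267.2]), array([139.7,  80.1]), np.float32(15.45)) 33.248528480160644
base rect [(array([ 520.4, -267.3]), array([187.5, 108.5]), np.float32(15.32)), (array([ 521.2, -267.1]), array([185.4, 107.3]), np.float32(15.32))]
plate (array([ 521. , -266.7]), array([141.5,  82. ]), np.float32(15.31))
shift mm [  0.3   0.5 106. ] turn [ 0.04 -0.02  0.04]
```

```bash
python3 -m pendant '[[[1,0,0,0.015,0,0,0],[1,0,0.001,0.035,0,0,0],[1,0,0.001,0.055,0,0,0],[1,0,0.001,0.075,0,0,0],[1,0,0.001,0.095,0,0,0],[1,0,0.001,0.115,0,0,0],[1,0,0.001,0.130,0,0,0],[1,0,0.001,0.140,0,0,0],[1,0,0.001,0.146,0,0,0],[1,0,0.001,0.146,0,0,0],[1,0,0.001,0.146,0,0,0]]]'
python3 - <<'E'
from workcell import robot
from h import *
s=robot.read_state();d=robot.get_image("wrist");cv2.imwrite("pics/w2.png",d["image"])
print(s["tcp_pos"],np.degrees(s["eef_rot"]),s["ft_force"]);rel(s,[521.3,-266.5,68],-74.6)
E
```

```text
clock: 4.45
tcp_pos: [522.4, -263.7, 110.7]
eef_rot: [-3.141, 0.0, -1.298]
ft_force: [0.1, -0.6, -0.2]
width: 85.4
[ 522.35850415 -263.67314161  110.65879619] [-1.79976601e+02  7.41456063e-04 -7.43491231e+01] [ 0.07337924 -0.56252632 -0.23243788]
shift mm [ 2.4  1.8 42.7] turn [-0.02  0.    0.25]
```

View pics/w2.png

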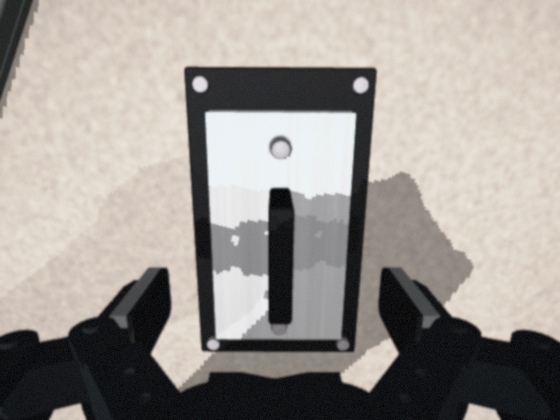

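The grip sits at column 280 and the jaw centre at about 274. The pose numbers also say +2.4 mm in tool x, so I'll correct while descending.

```bash
python3 -m pendant '[[[1,0.0025,0.002,0.010,0,0,0],[1,0.0025,0.002,0.020,0,0,0],[1,0.0025,0.002,0.030,0,0,0],[1,0.0025,0.002,0.038,0,0,0],[1,0.0025,0.002,0.043,0,0,0],[1,0.0025,0.002,0.043,0,0,0],[1,0.0025,0.002,0.043,0,0,0]]]'
python3 - <<'E'
from workcell import robot
from h import *
s=robot.read_state();d=robot.get_image("wrist");cv2.imwrite("pics/w3.png",d["image"])
print(s["tcp_pos"],np.degrees(s["eef_rot"]),s["ft_force"]);rel(s,[521.3,-266.5,68],-74.6)
E
```

```text
clock: 5.08
tcp_pos: [520.3, -266.8, 66.6]
eef_rot: [3.141, 0.001, -1.298]
ft_force: [-0.2, -0.4, -0.0]
width: 85.3
[ 520.30362994 -266.79735098   66.63676976] [ 1.79942245e+02  4.05468283e-02 -7.43971812e+01] [-0.18154548 -0.39470923 -0.0415362 ]
shift mm [-0.  -1.  -1.4] turn [0.06 0.04 0.2 ]
```

View pics/w3.png

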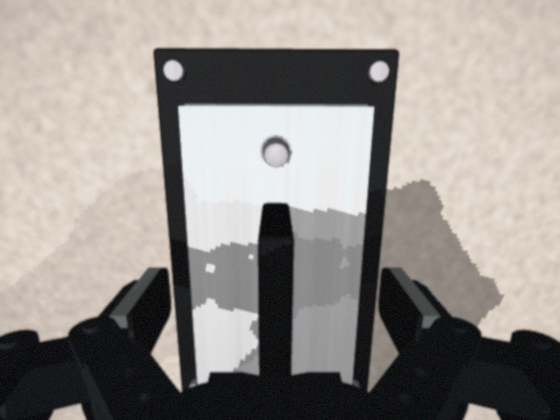

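Run:
```python
from workcell import robot
from h import *
d=robot.get_image("wrist");Z=d["z_map"];K=d["K"];T=d["T_tool_cam"];v,u=np.mgrid[:420,:560]
P=np.dstack([(u-K[0,2])/K[0,0]*Z,(v-K[1,2])/K[1,1]*Z,Z])@T[:3,:3].T+T[:3,3]
for a in((145,175),(375,405)):
    m=(u>a[0])&(u<a[1])&(v>262)&(v<300)&(Z>0)&(P[...,2]<26)
    print(len(P[m]),np.percentile(P[m],[2,50,98],axis=0).round(1))
```

```text
761 [[-48.4 -10.6 -11. ]
 [-43.2  -8.1   2.4]
 [-42.7   3.1  12.2]]
792 [[ 42.  -10.7 -11.6]
 [ 42.6  -8.6   2.1]
 [ 47.9   2.8  11.9]]
```

Open, the fingertips reach 12 mm ahead of the TCP, so 25 mm is the figure when shut. They clear the plate top, so I'll close.

```bash
python3 -m pendant '[[[0,0,0,0,0,0,0],[0,0,0,0,0,0,0],[0,0,0,0,0,0,0],[0,0,0,0,0,0,0],[0,0,0,0,0,0,0],[0,0,0,0,0,0,0],[0,0,0,0,0,0,0],[0,0,0,0,0,0,0],[0,0,0,0,0,0,0],[0,0,0,0,0,0,0],[0,0,0,0,0,0,0],[0,0,0,0,0,0,0]]]' 70
```

```text
clock: 6.18
tcp_pos: [520.8, -267.0, 67.5]
eef_rot: [-3.141, -0.0, -1.298]
ft_force: [-0.5, -0.6, 3.4]
width: 11.6
```

Gripped at 11.6 mm wide with low forces. Lifting slowly.

```bash
python3 -m pendant '[[[0,0,0,-0.002,0,0,0],[0,0,0,-0.004,0,0,0],[0,0,0,-0.007,0,0,0],[0,0,0,-0.010,0,0,0],[0,0,0,-0.013,0,0,0],[0,0,0,-0.016,0,0,0],[0,0,0,-0.019,0,0,0],[0,0,0,-0.020,0,0,0],[0,0,0,-0.020,0,0,0]]]'
python3 - <<'E'
from workcell import robot
from h import *
s=robot.read_state();d=robot.get_image("wrist");cv2.imwrite("pics/w4.png",d["image"]);d=robot.get_image("scene");cv2.imwrite("pics/s4.png",cv2.resize(d["image"][120:240,120:280],(800,600)))
print(s["tcp_pos"],np.degrees(s["eef_rot"]),s["ft_force"],s["ft_torque"])
E
```

```text
clock: 6.93
tcp_pos: [520.9, -266.9, 87.7]
eef_rot: [-3.141, -0.0, -1.298]
ft_force: [-0.1, 0.3, -3.2]
width: 11.1
[ 520.93135207 -266.94219704   87.742695  ] [-1.79968485e+02 -1.70386473e-02 -7.43855958e+01] [-0.08420933  0.3235292  -3.15984653] [-0.02724628 -0.08669272  0.0053119 ]
```

View pics/s4.png

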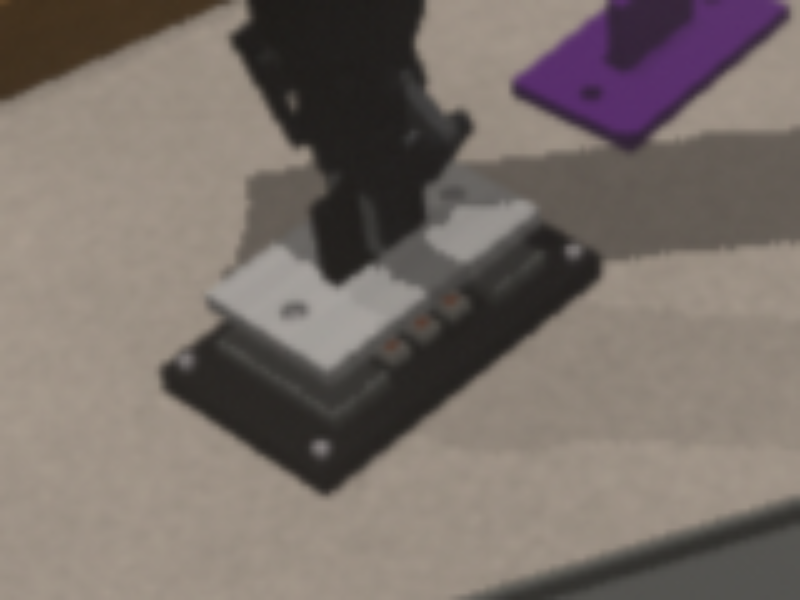

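View pics/w4.png

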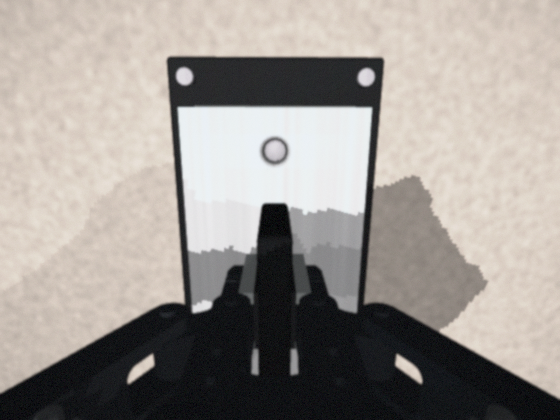

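The plate has come up 20 mm and level, carrying 3.2 N. The three modules are visible beneath it at (395-450,300-350), and the dowel is still concentric in its hole at (275,150). Continuing the lift until clear, with a short hold over the nest.

```bash
python3 -m pendant '[[[0,0,0,-0.003,0,0,0],[0,0,0,-0.006,0,0,0],[0,0,0,-0.010,0,0,0],[0,0,0,-0.014,0,0,0],[0,0,0,-0.018,0,0,0],[0,0,0,-0.023,0,0,0],[0,0,0,-0.028,0,0,0],[0,0,0,-0.034,0,0,0],[0,0,0,-0.041,0,0,0],[0,0,0,-0.049,0,0,0],[0,0,0,-0.057,0,0,0],[0,0,0,-0.065,0,0,0],[0,0,0,-0.071,0,0,0],[0,0,0,-0.075,0,0,0],[0,0,0,-0.075,0,0,0],[0,0,0,-0.075,0,0,0],[0,0,0,-0.075,0,0,0]]]'
python3 - <<'E'
from workcell import robot
from h import *
s=robot.read_state();d=robot.get_image("wrist");cv2.imwrite("pics/w5.png",d["image"]);d=robot.get_image("top");cv2.imwrite("pics/t5.png",d["image"])
print(s["tcp_pos"],np.degrees(s["eef_rot"]),s["ft_force"],s["ft_torque"])
I=d["image"];g=cv2.cvtColor(I,6);hsv=cv2.cvtColor(I,cv2.COLOR_BGR2HSV)
rel(s,[537,11,161],-103.5)
E
```

```text
clock: 8.45
tcp_pos: [520.4, -266.7, 161.9]
eef_rot: [3.141, 0.001, -1.298]
ft_force: [-0.3, 0.3, -3.8]
width: 11.3
[ 520.38921278 -266.6781948   161.8852403 ] [ 1.79964597e+02  3.24620095e-02 -7.43870127e+01] [-0.29177558  0.27575417 -3.76161499] [ 0.06119509 -0.04370677 -0.00287626]
shift mm [-263.   -90.7    1. ] turn [4.000e-02 2.000e-02 2.911e+01]
```

View pics/w5.png

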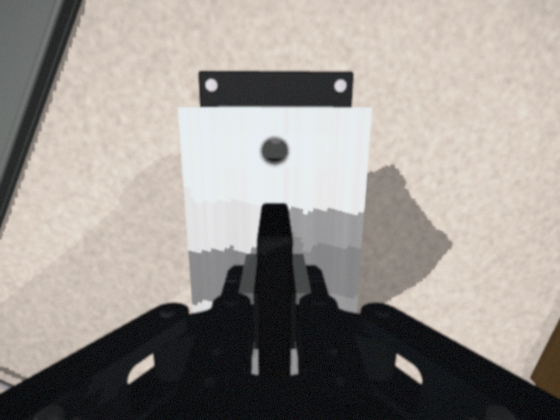

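View pics/t5.png

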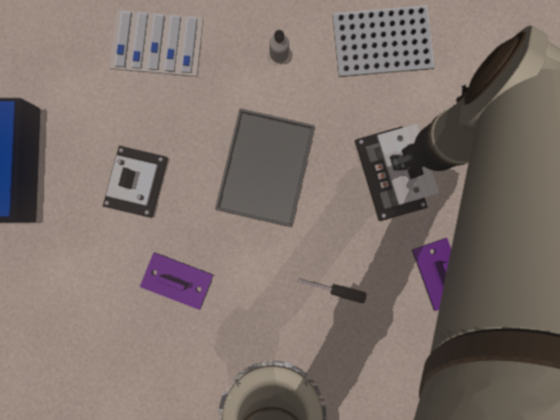

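The plate is clear of the dowels, level, and still held at the same place in the pads (hole at (274,150) as before). The tray at (266,167) is empty. Carrying it over.

```bash
python3 -m pendant '[[[0,-0.004,-0.001,0,0,0,0.4],[0,-0.011,-0.004,0,0,0,1.2],[0,-0.021,-0.007,0,0,0,2.3],[0,-0.035,-0.012,0,0,0,3.9],[0,-0.053,-0.018,0,0,0,5.9],[0,-0.072,-0.025,0,0,0,8],[0,-0.092,-0.032,0,0,0,10.2],[0,-0.112,-0.039,0,0,0,12.4],[0,-0.132,-0.046,0,0,0,14.6],[0,-0.152,-0.052,0,0,0,16.8],[0,-0.172,-0.059,0,0,0,19],[0,-0.192,-0.066,0,0,0,21.2],[0,-0.211,-0.073,0,0,0,23.3],[0,-0.228,-0.079,0,0,0,25.2],[0,-0.242,-0.084,0,0,0,26.8],[0,-0.253,-0.087,0,0,0,28],[0,-0.260,-0.090,0,0,0,28.8],[0,-0.263,-0.091,0,0,0,29.1],[0,-0.263,-0.091,0,0,0,29.1],[0,-0.263,-0.091,0,0,0,29.1]]]'
python3 - <<'E'
from workcell import robot
from h import *
s=robot.read_state();d=robot.get_image("wrist");cv2.imwrite("pics/w6.png",d["image"]);d=robot.get_image("scene");cv2.imwrite("pics/s6.png",d["image"])
print(s["tcp_pos"],np.degrees(s["eef_rot"]),s["ft_force"],s["width"])
rel(s,[537,11,51],-103.5)
E
```

```text
clock: 10.22
tcp_pos: [537.4, 10.6, 162.2]
eef_rot: [3.141, -0.0, -1.806]
ft_force: [-0.1, -0.3, -3.3]
width: 11.1
[537.4126127   10.57993337 162.16835443] [ 1.79988552e+02 -2.40963774e-02 -1.03471643e+02] [-0.14277356 -0.2777186  -3.33632699] 11.143865405342444
shift mm [ -0.4   0.5 111.2] turn [ 0.01 -0.02  0.03]
```

View pics/w6.png

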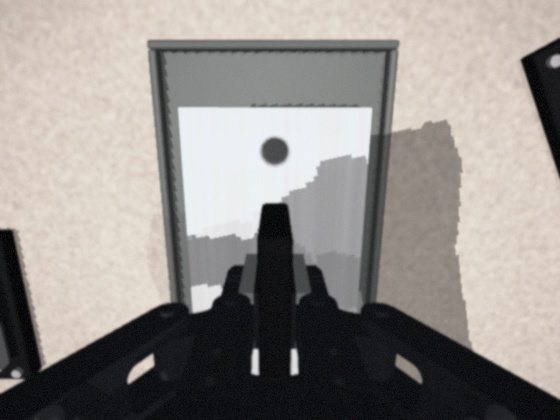

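View pics/s6.png

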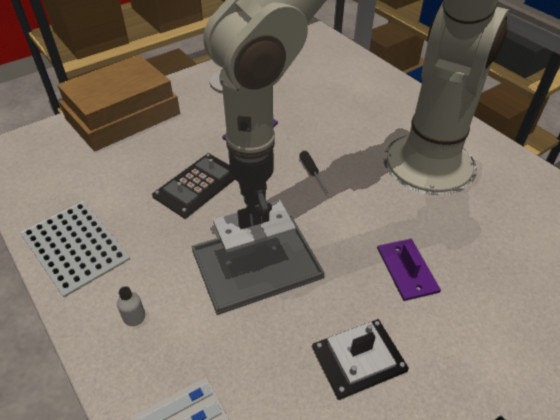

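Plate is centred over and aligned with the tray. It was raised 95 mm and the floor is 18 mm below the seat, so contact should come after about 113 mm. I'll descend 107 mm, then creep.

```bash
python3 -m pendant '[[[0,0,0,0.003,0,0,0],[0,0,0,0.009,0,0,0],[0,0,0,0.017,0,0,0],[0,0,0,0.026,0,0,0],[0,0,0,0.035,0,0,0],[0,0,0,0.044,0,0,0],[0,0,0,0.053,0,0,0],[0,0,0,0.062,0,0,0],[0,0,0,0.071,0,0,0],[0,0,0,0.080,0,0,0],[0,0,0,0.088,0,0,0],[0,0,0,0.095,0,0,0],[0,0,0,0.100,0,0,0],[0,0,0,0.104,0,0,0],[0,0,0,0.106,0,0,0],[0,0,0,0.107,0,0,0],[0,0,0,0.107,0,0,0],[0,0,0,0.107,0,0,0]]]'; python3 -m pendant '[[[0,0,0,0.001,0,0,0],[0,0,0,0.002,0,0,0],[0,0,0,0.003,0,0,0],[0,0,0,0.004,0,0,0],[0,0,0,0.004,0,0,0],[0,0,0,0.004,0,0,0]]]'
```

```text
clock: 11.82
tcp_pos: [537.8, 10.9, 55.6]
eef_rot: [-3.141, 0.0, -1.806]
ft_force: [-0.3, 0.5, -3.2]
width: 10.9
clock: 12.32
tcp_pos: [537.5, 10.9, 51.2]
eef_rot: [3.141, -0.0, -1.806]
ft_force: [0.4, -0.0, -3.2]
width: 11.0
```

```bash
python3 -m pendant '[[[0,0,0,0.0005,0,0,0],[0,0,0,0.001,0,0,0],[0,0,0,0.001,0,0,0],[0,0,0,0.001,0,0,0]]]'
```

```text
clock: 12.65
tcp_pos: [537.5, 10.9, 50.2]
eef_rot: [3.142, -0.0, -1.806]
ft_force: [-1.3, 1.5, -2.3]
width: 11.3
```

```bash
python3 -m pendant '[[[0,0,0,0.0005,0,0,0],[0,0,0,0.001,0,0,0],[0,0,0,0.001,0,0,0],[0,0,0,0.001,0,0,0]]]'
```

```text
clock: 12.98
tcp_pos: [537.6, 10.9, 49.5]
eef_rot: [-3.142, 0.0, -1.806]
ft_force: [-0.9, -0.2, 1.0]
width: 11.4
```

```bash
python3 -m pendant '[[[0,0,0,0.0005,0,0,0],[0,0,0,0.0005,0,0,0],[0,0,0,0.0005,0,0,0]]]'
```

```text
clock: 13.23
tcp_pos: [537.7, 10.9, 49.5]
eef_rot: [-3.142, 0.0, -1.806]
ft_force: [-3.7, 0.5, 7.2]
width: 11.3
```

The floor now carries the plate (+7 N). Releasing.

```bash
python3 -m pendant '[[[0.3,0,0,0,0,0,0],[0.5,0,0,0,0,0,0],[0.8,0,0,0,0,0,0],[0.8,0,0,0,0,0,0],[0.8,0,0,0,0,0,0],[0.8,0,0,0,0,0,0],[0.8,0,0,0,0,0,0],[0.8,0,0,0,0,0,0]]]'; python3 -m pendant '[[[0.8,0,0,-0.005,0,0,0],[0.8,0,0,-0.015,0,0,0],[0.8,0,0,-0.030,0,0,0],[0.8,0,0,-0.050,0,0,0],[0.8,0,0,-0.070,0,0,0],[0.8,0,0,-0.090,0,0,0],[0.8,0,0,-0.110,0,0,0],[0.8,0,0,-0.130,0,0,0],[0.8,0,0,-0.145,0,0,0],[0.8,0,0,-0.150,0,0,0],[0.8,0,0,-0.150,0,0,0],[0.8,0,0,-0.150,0,0,0]]]'
python3 - <<'E'
from workcell import robot
from h import *
from scipy.spatial.transform import Rotation as Ro
s=robot.read_state();d=robot.get_image("wrist");cv2.imwrite("pics/w7.png",d["image"]);e=robot.get_image("scene");cv2.imwrite("pics/s7.png",e["image"])
t=robot.get_image("top");cv2.imwrite("pics/t7.png",t["image"])
T=np.eye(4);T[:3,:3]=Ro.from_euler("xyz",s["eef_rot"]).as_matrix();T[:3,3]=s["tcp_pos"]
M=T@d["T_tool_cam"];Z=d["z_map"];K=d["K"];v,u=np.mgrid[:420,:560]
P=np.dstack([(u-K[0,2])/K[0,0]*Z,(v-K[1,2])/K[1,1]*Z,Z])@M[:3,:3].T+M[:3,3];g=cv2.cvtColor(d["image"],6)
m=(g>140)&(abs(P[...,2]-16)<6)&(np.hypot(P[...,0]-537,P[...,1]-11)<90);p=P[m]
A=np.c_[p[:,:2],np.ones(len(p))];k=np.linalg.lstsq(A,p[:,2],rcond=None)[0]
print("plate",rect(p),np.median(p[:,2]),"tilt deg",np.degrees(np.arctan(np.hypot(*k[:2]))))
g=cv2.cvtColor(t["image"],6);cs=big((g<70).astype(np.uint8)*255,(95,135,175,225));print("small nest",rect(ray(t,cs,8)))
a=pickle.load(open("pics/top0.pkl","rb"))["image"];print("small plate px diff",cv2.absdiff(a,t["image"])[135:225,95:175].max())
print(s["clock"],s["ft_force"],s["width"])
E
```

```text
clock: 13.9
tcp_pos: [537.6, 10.9, 48.7]
eef_rot: [3.142, -0.0, -1.806]
ft_force: [-0.7, 0.0, 1.9]
width: 68.4
clock: 14.9
tcp_pos: [537.4, 11.0, 198.8]
eef_rot: [-3.141, 0.0, -1.806]
ft_force: [-0.1, 0.7, 0.5]
width: 68.2
plate (array([542.3,  33.2]), array([127. , 139.3]), np.float32(166.59)) 15.17254927090778 tilt deg 0.03081435919793682
small nest (array([573.1, 314.5]), array([53.7, 19.2]), np.float32(76.18))
small plate px diff 90
14.9 [-0.11963638  0.65078963  0.4513117 ] 68.18653662850713
```

View pics/w7.png

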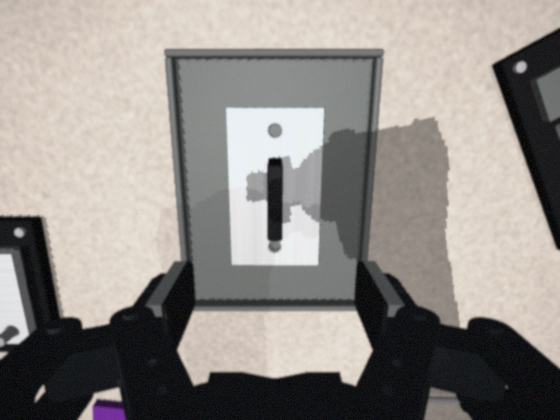

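View pics/s7.png

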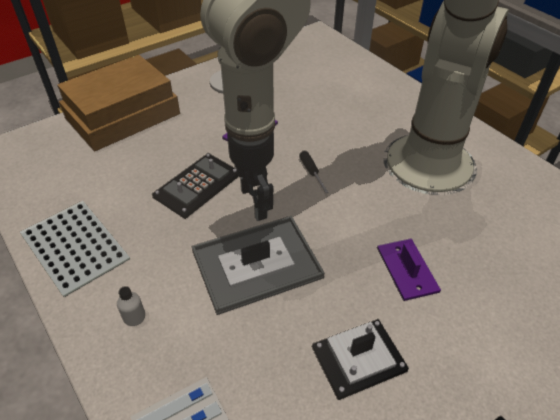

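The plate lies flat in the tray (275,187 in the wrist view), upright and released. My rectangle fit took in tray-rim or bench pixels, and the top-view check of the small nest was misled by the arm or its shadow. I'll recheck both using the scene view.

Run:
```python
from workcell import robot
from h import *
a=pickle.load(open("pics/scene0.pkl","rb"));b=robot.get_image("scene")
A=cv2.cvtColor(a["image"],6);B=cv2.cvtColor(b["image"],6)
print("diff px small plate",cv2.absdiff(A,B)[310:395,305:415].max(),cv2.phaseCorrelate(np.float32(A[315:390,310:410]),np.float32(B[315:390,310:410])))
m=(B>120).astype(np.uint8)*255;c=big(m,(210,232,305,285));print("plate px",cv2.boundingRect(c),"world z16",rect(ray(b,c,16)))
s=robot.read_state();print(s["clock"],abs(s["joint_vel"]).max())
```

```text
diff px small plate 11 ((-0.012565203436878392, 0.5096972140325207), 0.9905147214253743)
plate px (219, 237, 75, 48) world z16 (array([540.2,  10. ]), array([ 80.5, 140.6]), np.float32(166.4))
15.1 0.00473293320238778
```

```bash
python3 -c "
from workcell import robot
print(robot.finish_job())"
```

```text
the job is handed in; nothing more can be done
None
```

I pinched the oblong aluminium plate by its grip and lifted it straight up off the dowels, keeping it level. I then carried it to the grey tray, lowered it until the floor took its weight (the wrist read +7 N), let go, backed off 150 mm and handed in at about 15 s.

**Plate:** in the last scene view it lies at about (540, 10), within 5 mm of the measured tray centre (536, 10), and in line with the tray. From the wrist depth its top is at about 15 mm and its tilt about 0.03°. That wrist depth fit also took in pixels that aren't plate (it gave 127 x 139 mm), so its centre was wrong and its tilt is only indicative. The scene view gave the right size, 80.5 x 140.6 mm.

**Square plate:** the scene view shows it unchanged, with differences of at most 11 grey levels. Two of its checks disagreed:
- **Top view:** the outline of its nest came out wrong, probably because of the arm or its shadow.
- **Image shift:** the scene-view estimate came out at 0.5 pixel, which I put down to the method.

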